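# Line up the ceramic jars by height on the bamboo shelf unit

### The job

Take the four ceramic jars from the table and line them up on top of the bamboo shelf unit in order of height, one centred on each cork pad, with the shortest at the end where the red funnel stands and the tallest at the end where the grey press disc lies. Set each jar down gently and upright, never dropping it or knocking it over, and leave the funnel and the press disc where they are.

Things in the scene. Friction and masses are not known exactly. Their poses are not given: they have to be found in the camera images.
- jar_blue: Dark blue glazed ceramic jar, a plain upright cylinder with a flat round lid of the same glaze and a small bamboo knob (16 mm across, 10 mm high); 44 mm in diameter, 56 mm high in all: straight ceramic wall up to 38 mm, then 8 mm of lid (4 mm narrower than the wall) and 10 mm of knob. About 90 g. Origin at the centre of its underside, z up. Starts on the table, upright. Lid fixed.
- jar_white: White glazed ceramic jar, a plain upright cylinder with a flat round lid of the same glaze and a small bamboo knob (16 mm across, 10 mm high); 50 mm in diameter, 74 mm high in all: straight ceramic wall up to 56 mm, then 8 mm of lid (4 mm narrower than the wall) and 10 mm of knob. About 140 g. Origin at the centre of its underside, z up. Starts on the table, upright. Lid fixed.
- jar_brown: Brown glazed ceramic jar, a plain upright cylinder with a flat round lid of the same glaze and a small bamboo knob (16 mm across, 10 mm high); 56 mm in diameter, 92 mm high in all: straight ceramic wall up to 74 mm, then 8 mm of lid (4 mm narrower than the wall) and 10 mm of knob. About 200 g. Origin at the centre of its underside, z up. Starts on the table, upright. Lid fixed.
- jar_green: Pale green glazed ceramic jar, a plain upright cylinder with a flat round lid of the same glaze and a small bamboo knob (16 mm across, 10 mm high); 62 mm in diameter, 110 mm high in all: straight ceramic wall up to 92 mm, then 8 mm of lid (4 mm narrower than the wall) and 10 mm of knob. About 280 g. Origin at the centre of its underside, z up. Starts on the table, upright. Lid fixed.
- pad_1: Cork pad, 72 mm across, 3 mm thick, glued on the shelf unit: leftmost as the robot sees it (the +y end) of a row of four, 90 mm apart. Origin at its underside's centre, 150 mm above the table; jars stand 3 mm higher. Axes: y along the row from pad_4 towards pad_1, x across it, away from the robot.
- pad_2: Cork pad, 72 mm across, 3 mm thick, glued on the shelf unit: second from the left of a row of four, 90 mm apart. Origin at its underside's centre. Same height and axes as pad_1. The fixed bamboo unit under the pads is a closed box 130 mm deep (x), 390 mm long (y), 150 mm high, centred under the row; its door faces the robot.
- pad_3: Cork pad, 72 mm across, 3 mm thick, glued on the shelf unit: third from the left of a row of four, 90 mm apart. Origin at its underside's centre. Same height, axes and shelf unit as pad_1.
- pad_4: Cork pad, 72 mm across, 3 mm thick, glued on the shelf unit: rightmost (the -y end) of a row of four, 90 mm apart. Origin at its underside's centre. Same height, axes and shelf unit as pad_1.
- funnel: Red plastic funnel standing upside down on the table beside one end of the shelf unit: rim 92 mm across below, spout 32 mm across up, 70 mm high, small hanging tab at the rim. Origin at the centre of its rim on the table. It stands beyond either pad_1's end or pad_4's end of the row; that end gets the shortest jar. Loose and light; not to be moved.
- press_disc: Grey hard silicone press disc lying flat on the table beside the other end of the shelf unit: 76 mm across, 12 mm thick, with a 20 mm wide, 12 mm high knob on top. Origin at the centre of its underside. Loose; not to be moved.
Not all that is in view belongs to the job. What is shaped like the jar_blue but orange or pink is not meant. Leave any yellow look-alike of the jar_white alone.

How it is judged:
At the end, for the whole second after the job is handed in: Counted from the funnel's end of the row, the jars stand on the four pads in the order 56 (dark blue), 74 (white), 92 (brown), 110 mm (pale green); each within 14 mm of its pad's centre, resting on the pad (underside 0 to 9 mm above the unit's top), within 0.12 rad of upright, and still (((y of funnel in the frame of pad_1 above 0 m and horizontal distance between jar_blue and pad_1 below 0.014 m and z of jar_blue in the frame of pad_1 between 0 and 0.009 m and horizontal distance between jar_white and pad_2 below 0.014 m and z of jar_white in the frame of pad_2 between 0 and 0.009 m and horizontal distance between jar_brown and pad_3 below 0.014 m and z of jar_brown in the frame of pad_3 between 0 and 0.009 m and horizontal distance between jar_green and pad_4 below 0.014 m and z of jar_green in the frame of pad_4 between 0 and 0.009 m) or (y of funnel in the frame of pad_1 below 0 m and horizontal distance between jar_blue and pad_4 below 0.014 m and z of jar_blue in the frame of pad_4 between 0 and 0.009 m and horizontal distance between jar_white and pad_3 below 0.014 m and z of jar_white in the frame of pad_3 between 0 and 0.009 m and horizontal distance between jar_brown and pad_2 below 0.014 m and z of jar_brown in the frame of pad_2 between 0 and 0.009 m and horizontal distance between jar_green and pad_1 below 0.014 m and z of jar_green in the frame of pad_1 between 0 and 0.009 m)) and angle between each of jar_blue, jar_white, jar_brown, jar_green's own z axis and vertical below 0.12 rad and linear speed of each of jar_blue, jar_white, jar_brown, jar_green below 0.03 m/s and angular speed of each of jar_blue, jar_white, jar_brown, jar_green below 0.3 rad/s); the robot touches nothing.
It fails at once if a jar is dropped or thrown (faster than 0.7 m/s while no finger touches it: a fall of about 25 mm) ((contact force between the fingers and jar_blue below 0.05 N and linear speed of jar_blue above 0.7 m/s) or (contact force between the fingers and jar_white below 0.05 N and linear speed of jar_white above 0.7 m/s) or (contact force between the fingers and jar_brown below 0.05 N and linear speed of jar_brown above 0.7 m/s) or (contact force between the fingers and jar_green below 0.05 N and linear speed of jar_green above 0.7 m/s)).
It fails at once if a jar is knocked over (tilted beyond 0.7 rad) (angle between any of jar_blue, jar_white, jar_brown, jar_green's own z axis and vertical above 0.7 rad).
It fails at once if the funnel is moved by more than 20 mm (distance of funnel from where it was at the start of the episode above 0.02 m).
It fails at once if the press disc is moved by more than 20 mm (distance of press_disc from where it was at the start of the episode above 0.02 m).
It also fails if it takes over 106 s, if anything falls off the work surface, if the arm or the gripper's body presses on something with over 40 N, if the wrist force passes 120 N, or if a joint passes its speed limit or range.

### The arm

A 6-joint arm with a two-finger parallel gripper is mounted at the origin on the work surface. World frame = base frame: x ahead of the robot, y to its left, z up, the work surface at z = 0. Lengths are in m, angles in rad, forces in N, time in s.
With the tool pointing down it reaches from about 0.4 to 0.825 m from the base axis. Payload 7 kg.
Tool frame: the origin (TCP) lies at the very end of the fingers, on their centre line; the grasp point (between the pads) lies arm.hold_point_z behind it (arm.hold_point_z is the distance from the TCP to the grasp point, in m); z points along the fingers, y is the line along which they close (so a half turn about z gives the same grasp; the last joint's range is limited). The gripper opens to 88 mm and grips with 3 to 60 N. Pads are 19 mm wide; open, the fingers measure 130 mm over their backs; the gripper's body (78 mm by 193 mm) begins 47 mm behind the grasp point.
Start: joints at [-1.003, 0.359, 0.012, 0, -1.224, -0.288], TCP at [0.186, -0.649, 0.227] pointing down, gripper open.
Joint ranges: [-3.07, 3.07], [-1.43, 2.12], [-1.02, 1.25], [-3.03, 1.67], [-3.05, -0], [-3.03, 3.03]. Speed limits (rad/s): [2.39, 2.39, 3.01, 3.14, 3.14, 3.14].

### API

Orientations are given as [roll, pitch, yaw] about the fixed x, y, z axes, in that order (R = Rz(yaw) Ry(pitch) Rx(roll)).
In Python, from station import arm gives the robot as it stands.
- The arm moves only by the tool creep_tool, called after "Request:" as name(argument=value, ...), one argument or row to a line, values as JSON. Schema: {"type":"object","properties":{"plan":{"type":"array","items":{"type":"array","items":{"type":"array","items":{"type":"number"},"minItems":5,"maxItems":5},"minItems":1,"maxItems":20},"minItems":1,"maxItems":1},"grip_n":{"type":"number"},"only":{"type":"string"},"quiet":{"type":"boolean"},"lines":{"type":"string"}},"required":["plan"],"additionalProperties":false}. plan is a list that holds a single list of rows (three levels of brackets), with 1 to 20 rows, each of 5 numbers: the finger opening in m, then dx, dy, dz in normalised numbers (1 is 0.6 m), then a turn about the tool's z in normalised numbers (1 is pi rad); each row is the pose to reach, as a shift and turn from the pose commanded when the call began, along the tool's axes at that moment; what a row does not reach only later rows make up. A row lasts 1/12 s, in which the tool goes at most 0.0417 m and 0.125 rad, less where a joint would pass 70% of its speed; a pose out of reach is approached as far as the arm can. The fingers move at their own pace and stop on an object; grip_n is the grip in N (left out, the last holds). Time passes only in rows, so rows that do not move let the fingers close. The tool returns the time, the measured TCP pose, the force, the opening and the grip force at its end. only (a regular expression) keeps the lines of the reply that match it, lines (a string "A,B") keeps lines A to B, and quiet returns only ok. A shift or turn number past 1, either way, is cut back to 1. Input that does not fit is refused with a message, and nothing moves.
- arm.get_state(): the state, without advancing time (a new reading comes with each control period).
- arm.grab_frame(name): name is "side" or "top" or "wrist"; returns the picture (480x640x3 uint8, red, green, blue); there is no depth.
- arm.camera_params(name): a dict with "fx", "fy", "cx", "cy" (pixels), "T" (4x4, takes a point from camera to world coordinates); the wrist camera has in their place "hand_eye" (4x4, takes a point from camera to tool coordinates, whose origin is the TCP and whose axes are the flange's). Camera axes: x right, y down, z forward; pixel columns grow to the right and rows downward; lengths in m; the calibration is good to about 2 mm. A picture is of the moment at which its call begins: read the wrist's pose just before it. camera_params takes no time and is no camera call.
- arm.job_done(): hands the job in; it is judged then, once.
The state is a dict: "t": time; "q": joint angles; "qd": joint speeds; "joint_efforts": joint torques, N m; "eef_pos": TCP position; "ee_rot": TCP orientation; "force": force on the tool from outside, world axes, zero at the start; "moment": the same for the moment, N m; "width": finger opening in m; "gripper_force": force on a finger pad.
Only numpy, scipy, OpenCV 4.12 (cv2) and the standard library are available. Lean on these libraries where they do the work, as an engineer would, in place of code of your own. Each camera call takes 0.05 s, during which the arm holds its last target. There are 200 camera calls.

## Working session

There is one attempt and no reset: what is moved stays moved. The work goes in short steps, Python scripts to look and compute and a tool call to move; the robot and the scene stay as the last step left them, time stands still between calls to the robot, and variables do not carry over. Pictures are saved under pics/ and viewed, at most 14 in all, crops included, and the job is handed in when it is done.

```bash
mkdir -p pics; ls; python3 - <<'E'
from station import arm
import cv2
print(arm.get_state(), arm.hold_point_z)
for n in("side","top","wrist"):
    print(n,arm.camera_params(n))
for n in("side","top"):
    cv2.imwrite(f"pics/{n}0.png",arm.grab_frame(n)[:,:,::-1])
E
```

```text
pics
{'t': 0.0, 'q': array([-1.00291355e+00,  3.59379514e-01,  1.10460638e-02, -3.59720241e-04,
       -1.22410739e+00, -2.88082689e-01]), 'qd': array([ 0.00057374, -0.00176863,  0.00096987, -0.00051811,  0.00024293,
        0.0001625 ]), 'joint_efforts': array([-6.23352043e-04, -5.82719493e+01,  2.93066007e+01,  6.99758694e+00,
        6.94809831e-03, -1.70301364e-04]), 'eef_pos': array([ 0.18623417, -0.64827799,  0.22562017]), 'ee_rot': array([ 3.13991983e+00, -1.43052676e-04, -2.86191495e+00]), 'force': array([-0.21137216,  0.69917947,  0.5722733 ]), 'moment': array([ 0.0169758 ,  0.04707274, -0.00796372]), 'gripper_force': 0.0, 'width': 0.08777974383760641} 0.0188
side {'fx': 456.82822141751006, 'fy': 456.82822141751006, 'cx': 318.3867764758556, 'cy': 236.50110394966174, 'T': array([[-9.65765159e-01, -1.40284550e-01,  2.18215265e-01,
         2.77525427e-01],
       [-2.59417885e-01,  5.21816337e-01, -8.12656183e-01,
         9.09346234e-01],
       [ 1.34816546e-04, -8.41443970e-01, -5.40344359e-01,
         6.96860493e-01],
       [ 0.00000000e+00,  0.00000000e+00,  0.00000000e
[... 153 characters left out ...]
0.01642549, -0.99847294,  0.05274464,  0.46877976],
       [-0.99985138,  0.01612617, -0.00609558,  0.01960839],
       [ 0.00523571, -0.05283693, -0.99858943,  1.15244521],
       [ 0.        ,  0.        ,  0.        ,  1.        ]])}
wrist {'fx': 406.29236334309417, 'fy': 406.29236334309417, 'cx': 322.7039873476466, 'cy': 239.65792370869138, 'hand_eye': array([[ 9.56157197e-04, -9.57657508e-01, -2.87908291e-01,
         7.71042340e-02],
       [ 9.99999536e-01,  8.83006352e-04,  3.83938550e-04,
         1.60656280e-03],
       [-1.13456785e-04, -2.87908525e-01,  9.57657908e-01,
        -1.57243064e-01],
       [ 0.00000000e+00,  0.00000000e+00,  0.00000000e+00,
         1.00000000e+00]])}
```

View pics/top0.png

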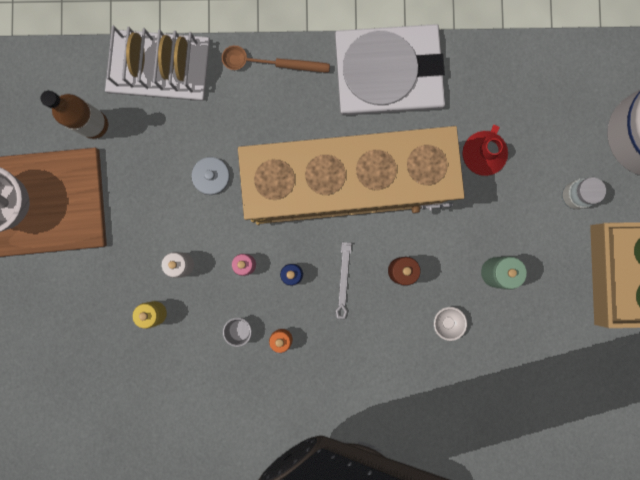

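View pics/side0.png

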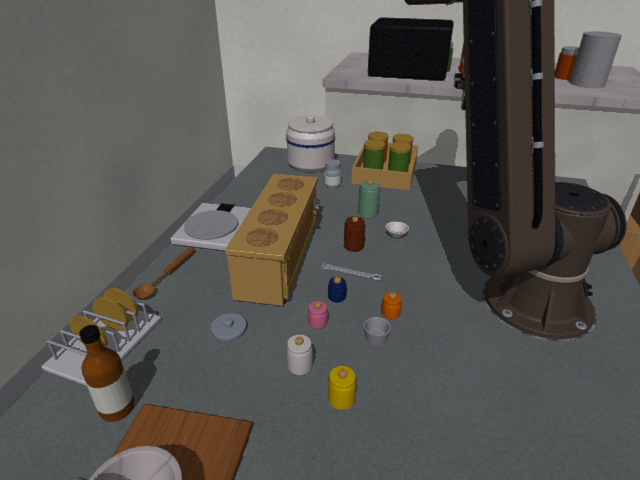

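The top view shows the pads at (275,180), (325,174), (376,169) and (427,165). The red funnel is at (486,152), the right/−y end, and the disc is at (210,176). So the order is blue→pad_4, white→pad_3, brown→pad_2, green→pad_1.

Candidates in the top view:
- **Blue-jar shape:** dark blue (291,274), pink (242,265) and orange (280,341). Dark blue fits.
- **White-jar shape:** white (174,265) and yellow (145,315). White fits.

I'll confirm these in enlarged crops.

```bash
python3 - <<'E'
import cv2,numpy as np
t=cv2.imread("pics/top0.png");s=cv2.imread("pics/side0.png")
def R(i,x,y,w,h,k):return cv2.resize(i[y:y+h,x:x+w],None,fx=k,fy=k,interpolation=cv2.INTER_CUBIC)
cv2.imwrite("pics/topc.png",np.vstack([R(t,150,225,200,75,4),R(t,380,225,200,75,4)]))
cv2.imwrite("pics/sidec.png",R(s,225,170,200,150+50,3))
E
```

```text
(no output)
```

View pics/topc.png

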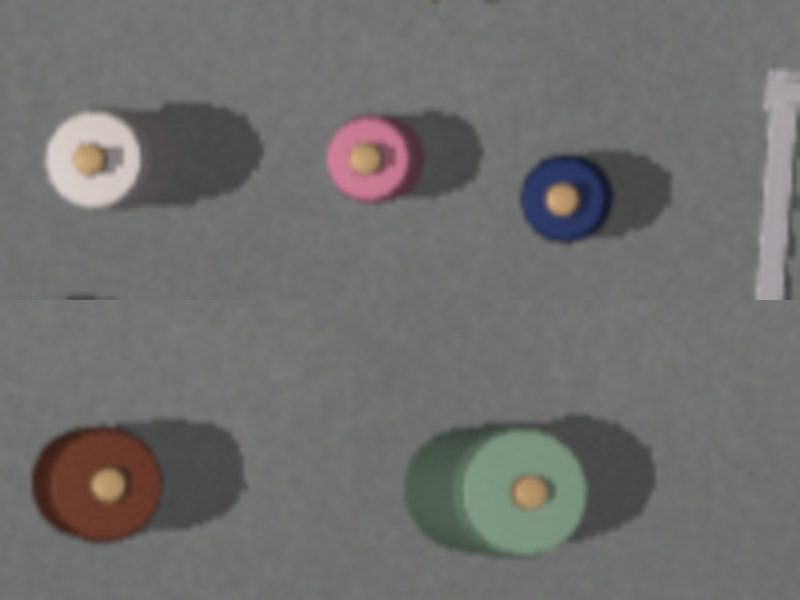

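View pics/sidec.png

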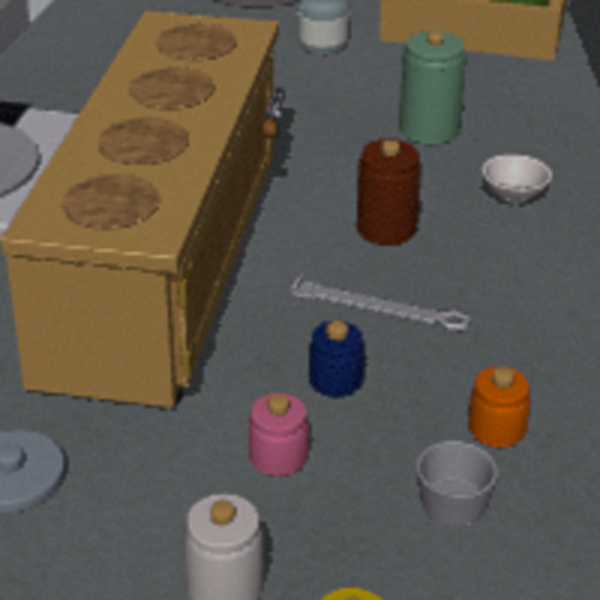

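The crops confirm the dark blue, white, brown and green jars. Now triangulating the jars and pads.

```bash
cat > h.py <<'E'
import numpy as np
from station import arm
def ray(n,u,v,T=None):
    p=arm.camera_params(n)
    if T is None:T=p["T"]
    return T[:3,3],T[:3,:3]@np.array([(u-p["cx"])/p["fx"],(v-p["cy"])/p["fy"],1])
def tri(*rs):
    A=0;b=0
    for o,d in rs:
        d=d/np.linalg.norm(d);P=np.eye(3)-np.outer(d,d);A=A+P;b=b+P@o
    x=np.linalg.solve(A,b)
    e=[np.linalg.norm((np.eye(3)-np.outer(d,d)/(d@d))@(x-o)) for o,d in rs]
    return x,max(e)
def plane(r,z):
    o,d=r;return o+d*(z-o[2])/d[2]
E
python3 - <<'E'
from h import *
np.set_printoptions(precision=4,suppress=True)
# crops: jars: top px full-res, side crop px, knob height
D={'white':((89,158),(150,225),(222,511),.074),'blue':((562,199),(150,225),(337,328),.056),
'brown':((108,185),(380,225),(390,146),.092),'green':((530,192),(380,225),(436,38),.110)}
for k,(t,o,s,h) in D.items():
    t=(np.array(t)+.5)/4-.5+o; s=(np.array(s)+.5)/3-.5+(225,170)
    print(k,*tri(ray('top',*t),ray('side',*s)),'h',h,plane(ray('top',*t),h)[:2],plane(ray('side',*s),h-.004)[:2])
P=[]
for i,(t,s) in enumerate([((275,180),(112,201)),((325.5,174.5),(144,140)),((376.5,169.5),(172,88)),((427.5,165),(196,42))]):
    s=(np.array(s)+.5)/3-.5+(225,170)
    a=plane(ray('top',*t),.153);P.append(a);print('pad',i+1,*tri(ray('top',*t),ray('side',*s)),a[:2],plane(ray('side',*s),.153)[:2])
for n,t,z in(('funnelspout',(491,148),.07),('disc',(210,176),.012),('funnelrim',(485,155),.0),('tray',(595,275),.0)):print(n,plane(ray('top',*t),z))
# top row fit
P=np.array(P);d=P[0]-P[3];print(np.linalg.norm(d)/3,np.arctan2(-d[0],d[1]))
E
```

```text
white [0.474  0.322  0.0684] 0.0003207058506035286 h 0.074 [0.4743 0.3205] [0.4732 0.3234]
blue [0.4508 0.1008 0.0511] 0.0002312636475274091 h 0.056 [0.4511 0.1004] [0.4504 0.1018]
brown [ 0.4545 -0.1179  0.0872] 4.3430629056786156e-05 h 0.092 [ 0.4546 -0.1173] [ 0.4542 -0.1165]
green [ 0.4477 -0.309   0.1029] 0.0006895005098205374 h 0.11 [ 0.4485 -0.3066] [ 0.4462 -0.3029]
pad 1 [0.6191 0.1183 0.1488] 0.00034509790201826476 [0.6182 0.1178] [0.6169 0.1243]
pad 2 [0.6268 0.0291 0.1498] 0.00021501004189805367 [0.6265 0.0291] [0.6245 0.0342]
pad 3 [ 0.6343 -0.061   0.1491] 0.0003118993776466094 [ 0.6339 -0.0606] [ 0.6314 -0.0541]
pad 4 [ 0.6416 -0.1511  0.1486] 0.00032264917995821906 [ 0.6405 -0.1504] [ 0.639  -0.1425]
funnelspout [ 0.6856 -0.2866  0.07  ]
disc [0.6493 0.2614 0.012 ]
funnelrim [ 0.6854 -0.2937  0.    ]
tray [ 0.4389 -0.5077  0.    ]
0.08969573018365147 0.08311798010758006
```

```bash
cat >> h.py <<'E'
def go(x,y,z,yaw=None):
    s=arm.get_state();from scipy.spatial.transform import Rotation as Ro
    R=Ro.from_euler('xyz',s['ee_rot']).as_matrix()
    d=R.T@(np.array([x,y,z])-s['eef_pos'])
    print('shift',d.round(4),'turn',None if yaw is None else round(-((yaw-s['ee_rot'][2]+np.pi)%(2*np.pi)-np.pi),3),'t',s['t'])
E
python3 -c "
from h import *
go(.4482,-.3065,.226)"
```

```text
shift [-3.461e-01  2.563e-01  1.000e-04] turn None t 0.1
```

The rows are not in the units I measure in: shifts go in shares of 0.6 m and turns go in shares of pi rad. I convert before sending: -0.346 m / 0.6 = -0.5767, -0.34 m / 0.6 = -0.5667.

Request:
creep_tool(
  plan=[
    [[0.088, -0.05, 0.0367, 0, 0], [0.088, -0.1, 0.0733, 0, 0], [0.088, -0.15, 0.1117, 0, 0], [0.088, -0.2, 0.1483, 0, 0], [0.088, -0.25, 0.185, 0, 0], [0.088, -0.3, 0.2217, 0, 0], [0.088, -0.35, 0.26, 0, 0], [0.088, -0.4, 0.2967, 0, 0], [0.088, -0.45, 0.3333, 0, 0], [0.088, -0.5, 0.37, 0, 0], [0.088, -0.5417, 0.4017, 0, 0], [0.088, -0.5667, 0.42, 0, 0], [0.088, -0.5767, 0.4267, 0, 0], [0.088, -0.5767, 0.4267, 0, 0]],
  ],
  grip_n=30,
)

```text
t: 1.27
eef_pos: [0.449, -0.3059, 0.2263]
ee_rot: [3.141, -0.0, -2.859]
force: [0.5, -0.3, -0.0]
width: 0.088
gripper_force: 0.0
```

```bash
python3 - <<'E'
from h import *
import cv2
from scipy.spatial.transform import Rotation as Ro
s=arm.get_state();cv2.imwrite("pics/w1.png",arm.grab_frame("wrist")[:,:,::-1])
T=np.eye(4);T[:3,:3]=Ro.from_euler('xyz',s['ee_rot']).as_matrix();T[:3,3]=s['eef_pos']
T=T@arm.camera_params('wrist')['hand_eye'];p=arm.camera_params('wrist')
def proj(X):
    c=T[:3,:3].T@(np.array(X)-T[:3,3]);return (p['fx']*c[0]/c[2]+p['cx'],p['fy']*c[1]/c[2]+p['cy'])
print(s['eef_pos'],s['ee_rot'],'knob top expected',proj([.4482,-.3065,.11]))
np.save('T1.npy',T)
go(.4482,-.3065,.0562)
E
```

```text
[ 0.44901909 -0.30592862  0.22630041] [ 3.14125288e+00 -2.75800711e-04 -2.85947014e+00] knob top expected (np.float64(319.7410176311745), np.float64(231.3620872551975))
shift [-0.      0.0002  0.1701] turn None t 1.3167
```

View pics/w1.png

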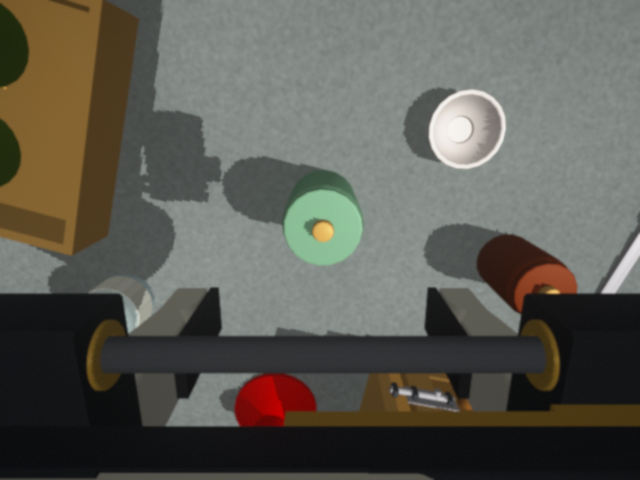

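The wrist view shows the green knob at (322,231), against (320,231) predicted. That agrees within about 1.5 mm, so I'll grasp it.

To row units: 0.17 m / 0.6 = 0.2833, 0.16 m / 0.6 = 0.2667.

Request:
creep_tool(
  plan=[
    [[0.088, 0, 0, 0.05, 0], [0.088, 0, 0, 0.1, 0], [0.088, 0, 0, 0.15, 0], [0.088, 0, 0, 0.2, 0], [0.088, 0, 0, 0.2417, 0], [0.088, 0, 0, 0.2667, 0], [0.088, 0, 0, 0.2833, 0], [0.088, 0, 0, 0.2833, 0], [0.04, 0, 0, 0.2833, 0], [0.04, 0, 0, 0.2833, 0], [0.04, 0, 0, 0.2833, 0], [0.04, 0, 0, 0.2833, 0], [0.04, 0, 0, 0.2833, 0], [0.04, 0, 0, 0.2833, 0], [0.04, 0, 0, 0.2833, 0], [0.04, 0, 0, 0.2833, 0]],
  ],
  grip_n=35,
)

```text
t: 2.65
eef_pos: [0.4488, -0.3071, 0.0575]
ee_rot: [-3.141, 0.001, -2.861]
force: [-1.3, 2.3, 7.3]
width: 0.0615
gripper_force: 35.0
```

To row units: -0.19 m / 0.6 = -0.3167, -0.175 m / 0.6 = -0.2917, -1.373 rad / 3.1416 = -0.437.

Request:
creep_tool(
  plan=[
    [[0.04, 0, 0, -0.0167, 0], [0.04, 0, 0, -0.05, 0], [0.04, 0, 0, -0.1, 0], [0.04, 0, 0, -0.15, 0], [0.04, 0, 0, -0.2, -0.0318], [0.04, 0, 0, -0.25, -0.0637], [0.04, 0, 0, -0.2917, -0.0955], [0.04, 0, 0, -0.3167, -0.1273], [0.04, 0, 0, -0.3167, -0.1592], [0.04, 0, 0, -0.3167, -0.191], [0.04, 0, 0, -0.3167, -0.2228], [0.04, 0, 0, -0.3167, -0.2546], [0.04, 0, 0, -0.3167, -0.2865], [0.04, 0, 0, -0.3167, -0.3183], [0.04, 0, 0, -0.3167, -0.3501], [0.04, 0, 0, -0.3167, -0.382], [0.04, 0, 0, -0.3167, -0.4138], [0.04, 0, 0, -0.3167, -0.4329], [0.04, 0, 0, -0.3167, -0.437], [0.04, 0, 0, -0.3167, -0.437]],
  ],
)

```text
t: 4.32
eef_pos: [0.4479, -0.307, 0.2467]
ee_rot: [3.141, 0.0, -1.49]
force: [0.8, 0.7, -3.6]
width: 0.061
gripper_force: 35.0
```

```bash
python3 -c "
from h import *
go(.45,.132,.2475,-1.488);go(.6187,.1180,.2475)"
```

```text
shift [-0.4374 -0.0376 -0.0007] turn -0.002 t 4.3167
shift [-0.4098 -0.2046 -0.0007] turn None t 4.3167
```

To row units: -0.41 m / 0.6 = -0.6833, -0.205 m / 0.6 = -0.3417.

Request:
creep_tool(
  plan=[
    [[0.04, -0.025, -0.0133, 0, 0], [0.04, -0.075, -0.0367, 0, 0], [0.04, -0.1333, -0.0667, 0, 0], [0.04, -0.1917, -0.095, 0, 0], [0.04, -0.25, -0.125, 0, 0], [0.04, -0.3083, -0.1533, 0, 0], [0.04, -0.3667, -0.1833, 0, 0], [0.04, -0.425, -0.2117, 0, 0], [0.04, -0.4833, -0.2417, 0, 0], [0.04, -0.5417, -0.27, 0, 0], [0.04, -0.6, -0.3, 0, 0], [0.04, -0.65, -0.325, 0, 0], [0.04, -0.675, -0.3367, 0, 0], [0.04, -0.6833, -0.3417, 0, 0], [0.04, -0.6833, -0.3417, 0, 0], [0.04, -0.6833, -0.3417, 0, 0]],
  ],
)

```text
t: 5.65
eef_pos: [0.6185, 0.1177, 0.2463]
ee_rot: [3.141, -0.0, -1.49]
force: [-0.1, -0.6, -3.1]
width: 0.0612
gripper_force: 35.0
```

```bash
python3 - <<'E'
from h import *
import cv2
go(.6187,.1180,.2105,-1.488)
cv2.imwrite("pics/s2.png",cv2.resize(arm.grab_frame("side")[150:330,200:440,::-1],None,fx=3,fy=3))
E
```

```text
shift [-0.0003 -0.0003  0.0358] turn -0.002 t 5.65
```

View pics/s2.png

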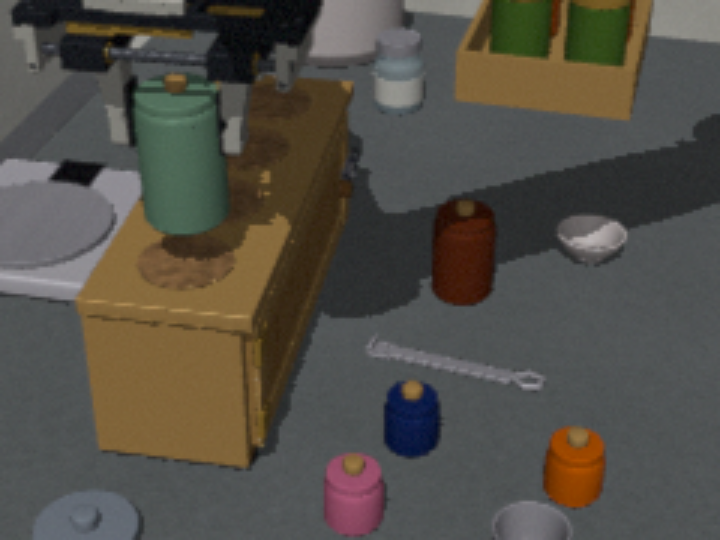

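The side view shows the green jar held upright over pad_1. I'll lower it slowly while watching the force.

To row units: 0.035 m / 0.6 = 0.0583, 0.034 m / 0.6 = 0.0567.

Request:
creep_tool(
  plan=[
    [[0.04, 0, 0, 0.0167, 0], [0.04, 0, 0, 0.0333, 0], [0.04, 0, 0, 0.045, 0], [0.04, 0, 0, 0.0517, 0], [0.04, 0, 0, 0.055, 0], [0.04, 0, 0, 0.0567, 0], [0.04, 0, 0, 0.0583, 0], [0.04, 0, 0, 0.0583, 0], [0.04, 0, 0, 0.0583, 0]],
  ],
)

```text
t: 6.45
eef_pos: [0.6191, 0.1184, 0.2119]
ee_rot: [-3.141, 0.0, -1.489]
force: [-1.0, 0.4, -2.0]
width: 0.0611
gripper_force: 35.0
```

To row units: 0.002 m / 0.6 = 0.0033, 0.001 m / 0.6 = 0.0017.

Request:
creep_tool(
  plan=[
    [[0.04, 0, 0, 0.0017, 0], [0.04, 0, 0, 0.0033, 0], [0.04, 0, 0, 0.0033, 0], [0.04, 0, 0, 0.0033, 0]],
  ],
)

```text
t: 6.78
eef_pos: [0.6192, 0.1183, 0.2105]
ee_rot: [-3.14, 0.0, -1.489]
force: [-2.9, 0.5, 4.1]
width: 0.0609
gripper_force: 35.0
```

To row units: -0.075 m / 0.6 = -0.125, -0.07 m / 0.6 = -0.1167.

Request:
creep_tool(
  plan=[
    [[0.088, 0, 0, 0, 0], [0.088, 0, 0, 0, 0], [0.088, 0, 0, 0, 0], [0.088, 0, 0, 0, 0], [0.088, 0, 0, 0, 0], [0.088, 0, 0, -0.0167, 0], [0.088, 0, 0, -0.05, 0], [0.088, 0, 0, -0.0833, 0], [0.088, 0, 0, -0.1167, 0], [0.088, 0, 0, -0.125, 0], [0.088, 0, 0, -0.125, 0]],
  ],
)

```text
t: 7.7
eef_pos: [0.6199, 0.1185, 0.2873]
ee_rot: [-3.138, 0.001, -1.489]
force: [0.6, -0.1, -0.6]
width: 0.0878
gripper_force: 0.0
```

```bash
python3 - <<'E'
from h import *
go(.4546,-.1172,.2,-2.861);go(.4546,-.1172,.0392)
E
```

```text
shift [0.2215 0.1845 0.0863] turn 1.372 t 7.7
shift [0.2217 0.1851 0.2471] turn None t 7.7
```

To row units: 0.222 m / 0.6 = 0.37, 0.22 m / 0.6 = 0.3667, 1.372 rad / 3.1416 = 0.4367.

Request:
creep_tool(
  plan=[
    [[0.088, 0.0333, 0.0283, 0, 0.0318], [0.088, 0.0667, 0.055, 0, 0.0637], [0.088, 0.1, 0.0833, 0, 0.0955], [0.088, 0.1333, 0.1117, 0, 0.1273], [0.088, 0.1667, 0.1383, 0, 0.1592], [0.088, 0.2, 0.1667, 0.0167, 0.191], [0.088, 0.2333, 0.195, 0.0333, 0.2228], [0.088, 0.2667, 0.2217, 0.05, 0.2546], [0.088, 0.3, 0.25, 0.075, 0.2865], [0.088, 0.3333, 0.2783, 0.1, 0.3183], [0.088, 0.3583, 0.3, 0.125, 0.3501], [0.088, 0.3667, 0.3067, 0.1433, 0.382], [0.088, 0.37, 0.3083, 0.1433, 0.4138], [0.088, 0.37, 0.3083, 0.1433, 0.4367], [0.088, 0.37, 0.3083, 0.1433, 0.4367], [0.088, 0.37, 0.3083, 0.1433, 0.4367]],
  ],
)

```text
t: 9.03
eef_pos: [0.4524, -0.1182, 0.1981]
ee_rot: [3.141, -0.001, -2.859]
force: [-0.3, -0.3, 0.2]
width: 0.0879
gripper_force: 0.0
```

```bash
python3 - <<'E'
from h import *
import cv2
from scipy.spatial.transform import Rotation as Ro
s=arm.get_state();a=arm.grab_frame("wrist")[:,:,::-1];b=arm.grab_frame("side")[150:330,200:440,::-1]
cv2.imwrite("pics/w2.png",np.vstack([a[60:330,160:480],cv2.resize(b,(320,240))]))
T=np.eye(4);T[:3,:3]=Ro.from_euler('xyz',s['ee_rot']).as_matrix();T[:3,3]=s['eef_pos']
T=T@arm.camera_params('wrist')['hand_eye'];p=arm.camera_params('wrist')
c=T[:3,:3].T@(np.array([.4546,-.1172,.092])-T[:3,3])
print(s['ee_rot'],'expected',p['fx']*c[0]/c[2]+p['cx']-160,p['fy']*c[1]/c[2]+p['cy']-60)
go(.4546,-.1172,.0392,-2.861)
E
```

```text
[ 3.14133792e+00 -7.46581236e-04 -2.85856459e+00] expected 160.59590941203112 180.19759909307172
shift [-0.0021  0.0002  0.1591] turn 0.003 t 9.1333
```

View pics/w2.png

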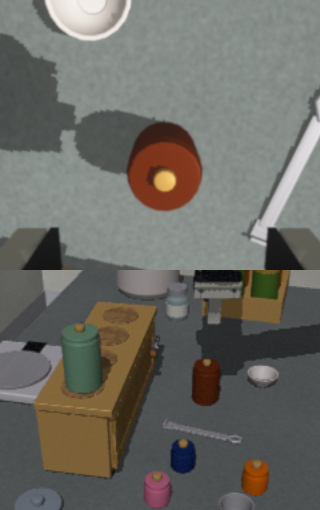

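The green jar stands upright on pad_1. The brown knob is at (165,181), about 2 mm from the prediction, which is fine.

To row units: 0.159 m / 0.6 = 0.265, 0.001 m / 0.6 = 0.0017.

Request:
creep_tool(
  plan=[
    [[0.088, -0.0033, 0.0017, 0.05, 0], [0.088, -0.0033, 0.0017, 0.1, 0], [0.088, -0.0033, 0.0017, 0.15, 0], [0.088, -0.0033, 0.0017, 0.2, 0], [0.088, -0.0033, 0.0017, 0.2333, 0], [0.088, -0.0033, 0.0017, 0.255, 0], [0.088, -0.0033, 0.0017, 0.265, 0], [0.088, -0.0033, 0.0017, 0.265, 0], [0.04, -0.0033, 0.0017, 0.265, 0], [0.04, -0.0033, 0.0017, 0.265, 0], [0.04, -0.0033, 0.0017, 0.265, 0], [0.04, -0.0033, 0.0017, 0.265, 0], [0.04, -0.0033, 0.0017, 0.265, 0], [0.04, -0.0033, 0.0017, 0.265, 0], [0.04, -0.0033, 0.0017, 0.265, 0], [0.04, -0.0033, 0.0017, 0.265, 0]],
  ],
  grip_n=35,
)

```text
t: 10.47
eef_pos: [0.4547, -0.1165, 0.0401]
ee_rot: [-3.141, 0.001, -2.861]
force: [-1.5, 2.0, 7.6]
width: 0.0553
gripper_force: 35.0
```

To row units: -0.195 m / 0.6 = -0.325, -0.19 m / 0.6 = -0.3167, -1.373 rad / 3.1416 = -0.437.

Request:
creep_tool(
  plan=[
    [[0.04, 0, 0, -0.0167, 0], [0.04, 0, 0, -0.05, 0], [0.04, 0, 0, -0.1, 0], [0.04, 0, 0, -0.15, 0], [0.04, 0, 0, -0.2, -0.0318], [0.04, 0, 0, -0.25, -0.0637], [0.04, 0, 0, -0.2917, -0.0955], [0.04, 0, 0, -0.3167, -0.1273], [0.04, 0, 0, -0.325, -0.1592], [0.04, 0, 0, -0.325, -0.191], [0.04, 0, 0, -0.325, -0.2228], [0.04, 0, 0, -0.325, -0.2546], [0.04, 0, 0, -0.325, -0.2865], [0.04, 0, 0, -0.325, -0.3183], [0.04, 0, 0, -0.325, -0.3501], [0.04, 0, 0, -0.325, -0.382], [0.04, 0, 0, -0.325, -0.4138], [0.04, 0, 0, -0.325, -0.4329], [0.04, 0, 0, -0.325, -0.437], [0.04, 0, 0, -0.325, -0.437]],
  ],
)

```text
t: 12.13
eef_pos: [0.454, -0.1166, 0.2342]
ee_rot: [3.141, 0.0, -1.489]
force: [-0.2, 0.3, -3.1]
width: 0.0551
gripper_force: 35.0
```

```bash
python3 -c "
from h import *
go(.6265,.0290,.2,-1.488)"
```

```text
shift [-0.131  -0.1839  0.034 ] turn -0.001 t 12.1333
```

To row units: -0.184 m / 0.6 = -0.3067, -0.131 m / 0.6 = -0.2183.

Request:
creep_tool(
  plan=[
    [[0.04, -0.025, -0.0167, 0, 0], [0.04, -0.075, -0.0333, 0, 0], [0.04, -0.125, -0.0583, 0, 0], [0.04, -0.1667, -0.0917, 0, 0], [0.04, -0.2, -0.1333, 0, 0], [0.04, -0.2167, -0.1833, 0, 0], [0.04, -0.2183, -0.2333, 0, 0], [0.04, -0.2183, -0.275, 0, 0], [0.04, -0.2183, -0.3, 0, 0], [0.04, -0.2183, -0.3067, 0, 0], [0.04, -0.2183, -0.3067, 0.0167, 0], [0.04, -0.2183, -0.3067, 0.0333, 0], [0.04, -0.2183, -0.3067, 0.05, 0], [0.04, -0.2183, -0.3067, 0.0583, 0], [0.04, -0.2183, -0.3067, 0.0617, 0], [0.04, -0.2183, -0.3067, 0.065, 0], [0.04, -0.2183, -0.3067, 0.065, 0], [0.04, -0.2183, -0.3067, 0.065, 0]],
  ],
)

```text
t: 13.63
eef_pos: [0.627, 0.0292, 0.1961]
ee_rot: [-3.141, 0.0, -1.488]
force: [0.7, 0.4, -1.5]
width: 0.0552
gripper_force: 35.0
```

To row units: 0.003 m / 0.6 = 0.005, 0.002 m / 0.6 = 0.0033.

Request:
creep_tool(
  plan=[
    [[0.04, 0, 0, 0.0017, 0], [0.04, 0, 0, 0.0033, 0], [0.04, 0, 0, 0.005, 0], [0.04, 0, 0, 0.005, 0], [0.04, 0, 0, 0.005, 0]],
  ],
)

```text
t: 14.05
eef_pos: [0.6271, 0.0292, 0.1932]
ee_rot: [-3.141, -0.0, -1.488]
force: [-1.9, 0.2, 3.6]
width: 0.0552
gripper_force: 35.0
```

To row units: 0.16 m / 0.6 = 0.2667, 0.15 m / 0.6 = 0.25.

Request:
creep_tool(
  plan=[
    [[0.088, 0, 0, 0, 0], [0.088, 0, 0, 0, 0], [0.088, 0, 0, 0, 0], [0.088, 0, 0, 0, 0], [0.088, 0, 0, 0, 0], [0.088, 0, 0, -0.0167, 0], [0.088, 0, 0, -0.05, 0], [0.088, 0, 0, -0.1, 0], [0.088, 0, 0, -0.1417, 0], [0.088, 0, 0.0333, -0.15, 0], [0.088, 0, 0.0833, -0.15, 0], [0.088, 0, 0.1417, -0.15, 0], [0.088, 0, 0.2, -0.15, 0], [0.088, 0, 0.25, -0.15, 0], [0.088, 0, 0.2667, -0.15, 0], [0.088, 0, 0.2667, -0.15, 0]],
  ],
)

```text
t: 15.38
eef_pos: [0.4658, 0.0156, 0.2844]
ee_rot: [-3.139, 0.001, -1.487]
force: [-0.7, 0.4, 0.6]
width: 0.0875
gripper_force: 0.0
```

```bash
python3 - <<'E'
from h import *
go(.4743,.3212,.19,-2.861)
E
```

```text
shift [-0.3037 -0.0337  0.0948] turn 1.374 t 15.3833
```

To row units: -0.304 m / 0.6 = -0.5067, -0.303 m / 0.6 = -0.505, 1.374 rad / 3.1416 = 0.4374.

Request:
creep_tool(
  plan=[
    [[0.088, -0.0417, -0.005, 0, 0.0318], [0.088, -0.0833, -0.01, 0, 0.0637], [0.088, -0.125, -0.015, 0, 0.0955], [0.088, -0.1667, -0.02, 0, 0.1273], [0.088, -0.2083, -0.025, 0.0167, 0.1592], [0.088, -0.25, -0.03, 0.0333, 0.191], [0.088, -0.2917, -0.035, 0.05, 0.2228], [0.088, -0.3333, -0.04, 0.0667, 0.2546], [0.088, -0.375, -0.045, 0.0833, 0.2865], [0.088, -0.4167, -0.05, 0.1, 0.3183], [0.088, -0.4583, -0.0533, 0.125, 0.3501], [0.088, -0.4917, -0.0567, 0.15, 0.382], [0.088, -0.505, -0.0567, 0.1583, 0.4138], [0.088, -0.5067, -0.0567, 0.1583, 0.4367], [0.088, -0.5067, -0.0567, 0.1583, 0.4374], [0.088, -0.5067, -0.0567, 0.1583, 0.4374], [0.088, -0.5067, -0.0567, 0.1583, 0.4374]],
  ],
)

```text
t: 16.8
eef_pos: [0.4767, 0.3218, 0.1878]
ee_rot: [3.142, 0.0, -2.86]
force: [0.4, 0.2, 0.1]
width: 0.0879
gripper_force: 0.0
```

```bash
python3 - <<'E'
from h import *
import cv2
from scipy.spatial.transform import Rotation as Ro
s=arm.get_state();a=arm.grab_frame("wrist")[:,:,::-1];b=arm.grab_frame("side")[150:330,200:440,::-1]
cv2.imwrite("pics/w3.png",np.vstack([a[60:330,160:480],cv2.resize(b,(320,240))]))
T=np.eye(4);T[:3,:3]=Ro.from_euler('xyz',s['ee_rot']).as_matrix();T[:3,3]=s['eef_pos']
T=T@arm.camera_params('wrist')['hand_eye'];p=arm.camera_params('wrist')
c=T[:3,:3].T@(np.array([.4743,.3212,.074])-T[:3,3])
print(s['ee_rot'],'expected',p['fx']*c[0]/c[2]+p['cx']-160,p['fy']*c[1]/c[2]+p['cy']-60)
go(.4743,.3212,.0262,-2.861)
E
```

```text
[ 3.14156372e+00  3.88098130e-04 -2.85952023e+00] expected 160.31410302362542 170.02876895964837
shift [0.0024 0.0002 0.1618] turn 0.0 t 16.9
```

View pics/w3.png

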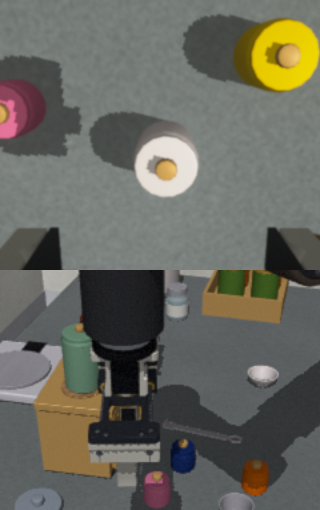

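The white jar is centred between the fingers, with its knob at (166,169), and the yellow and pink jars are well clear.

To row units: 0.162 m / 0.6 = 0.27, 0.156 m / 0.6 = 0.26.

Request:
creep_tool(
  plan=[
    [[0.088, 0.0033, 0.0033, 0.05, 0], [0.088, 0.0033, 0.0033, 0.1, 0], [0.088, 0.0033, 0.0033, 0.15, 0], [0.088, 0.0033, 0.0033, 0.2, 0], [0.088, 0.0033, 0.0033, 0.2417, 0], [0.088, 0.0033, 0.0033, 0.26, 0], [0.088, 0.0033, 0.0033, 0.27, 0], [0.088, 0.0033, 0.0033, 0.27, 0], [0.03, 0.0033, 0.0033, 0.27, 0], [0.03, 0.0033, 0.0033, 0.27, 0], [0.03, 0.0033, 0.0033, 0.27, 0], [0.03, 0.0033, 0.0033, 0.27, 0], [0.03, 0.0033, 0.0033, 0.27, 0], [0.03, 0.0033, 0.0033, 0.27, 0], [0.03, 0.0033, 0.0033, 0.27, 0], [0.03, 0.0033, 0.0033, 0.27, 0], [0.03, 0.0033, 0.0033, 0.27, 0]],
  ],
  grip_n=35,
)

```text
t: 18.32
eef_pos: [0.4738, 0.3232, 0.0259]
ee_rot: [3.141, 0.0, -2.862]
force: [-1.4, -0.5, 5.3]
width: 0.0493
gripper_force: 35.0
```

To row units: -0.205 m / 0.6 = -0.3417, -0.2 m / 0.6 = -0.3333, -1.374 rad / 3.1416 = -0.4374.

Request:
creep_tool(
  plan=[
    [[0.03, 0, 0, -0.0167, 0], [0.03, 0, 0, -0.05, 0], [0.03, 0, 0, -0.1, 0], [0.03, 0, 0, -0.15, 0], [0.03, 0, 0, -0.2, -0.0318], [0.03, 0, 0, -0.25, -0.0637], [0.03, 0, 0, -0.3, -0.0955], [0.03, 0, 0, -0.3333, -0.1273], [0.03, 0, 0, -0.3417, -0.1592], [0.03, 0, 0, -0.3417, -0.191], [0.03, 0, 0, -0.3417, -0.2228], [0.03, 0, 0, -0.3417, -0.2546], [0.03, 0, 0, -0.3417, -0.2865], [0.03, 0, 0, -0.3417, -0.3183], [0.03, 0, 0, -0.3417, -0.3501], [0.03, 0, 0, -0.3417, -0.382], [0.03, 0, 0, -0.3417, -0.4138], [0.03, 0, 0, -0.3417, -0.4329], [0.03, 0, 0, -0.3417, -0.4374], [0.03, 0, 0, -0.3417, -0.4374]],
  ],
)

```text
t: 19.98
eef_pos: [0.4734, 0.3229, 0.2307]
ee_rot: [3.141, -0.0, -1.489]
force: [0.3, -0.9, -2.1]
width: 0.049
gripper_force: 35.0
```

```bash
python3 -c "
from h import *
go(.6342,-.0608,.1789,-1.488)"
```

```text
shift [ 0.3956 -0.1288  0.0518] turn -0.001 t 19.9833
```

Request:
creep_tool(
  plan=[
    [[0.03, 0.025, 0, 0, 0], [0.03, 0.075, 0, 0, 0], [0.03, 0.1333, 0, 0, 0], [0.03, 0.1917, 0, 0, 0], [0.03, 0.25, 0, 0, 0], [0.03, 0.3083, 0, 0, 0], [0.03, 0.3667, 0, 0, 0], [0.03, 0.425, 0, 0, 0], [0.03, 0.4833, 0, 0, 0], [0.03, 0.5417, -0.0167, 0, 0], [0.03, 0.5917, -0.0417, 0, 0], [0.03, 0.6333, -0.075, 0, 0], [0.03, 0.655, -0.125, 0, 0], [0.03, 0.66, -0.1667, 0, 0], [0.03, 0.66, -0.2, 0, 0], [0.03, 0.66, -0.215, 0, 0], [0.03, 0.66, -0.215, 0.0167, 0], [0.03, 0.66, -0.215, 0.0417, 0], [0.03, 0.66, -0.215, 0.0583, 0], [0.03, 0.66, -0.215, 0.0667, 0]],
  ],
)

```text
t: 21.65
eef_pos: [0.6331, -0.0609, 0.1886]
ee_rot: [3.139, 0.0, -1.488]
force: [-0.1, -0.2, -1.8]
width: 0.0494
gripper_force: 35.0
```

```bash
python3 -c "
from h import *
go(.6342,-.0608,.1789,-1.488)"
```

```text
shift [ 0.     -0.0011  0.0097] turn -0.0 t 21.65
```

To row units: 0.009 m / 0.6 = 0.015, 0.007 m / 0.6 = 0.0117.

Request:
creep_tool(
  plan=[
    [[0.03, 0, 0, 0.0067, 0], [0.03, 0, 0, 0.0117, 0], [0.03, 0, 0, 0.0133, 0], [0.03, 0, 0, 0.015, 0], [0.03, 0, 0, 0.015, 0], [0.03, 0, 0, 0.015, 0]],
  ],
)

```text
t: 22.15
eef_pos: [0.6352, -0.0608, 0.182]
ee_rot: [-3.141, -0.0, -1.488]
force: [1.2, 0.9, -0.7]
width: 0.0491
gripper_force: 35.0
```

To row units: 0.003 m / 0.6 = 0.005, 0.002 m / 0.6 = 0.0033.

Request:
creep_tool(
  plan=[
    [[0.03, 0, 0.0017, 0.0017, 0], [0.03, 0, 0.0017, 0.0033, 0], [0.03, 0, 0.0017, 0.005, 0], [0.03, 0, 0.0017, 0.005, 0], [0.03, 0, 0.0017, 0.005, 0]],
  ],
)

```text
t: 22.57
eef_pos: [0.6341, -0.061, 0.179]
ee_rot: [-3.141, -0.0, -1.488]
force: [-2.0, 0.3, 4.2]
width: 0.0493
gripper_force: 35.0
```

Contact felt. I'll release and retreat towards the blue jar.

To row units: 0.17 m / 0.6 = 0.2833, 0.15 m / 0.6 = 0.25.

Request:
creep_tool(
  plan=[
    [[0.088, 0, 0, 0, 0], [0.088, 0, 0, 0, 0], [0.088, 0, 0, 0, 0], [0.088, 0, 0, 0, 0], [0.088, 0, 0, 0, 0], [0.088, 0, 0, -0.0167, 0], [0.088, 0, 0, -0.05, 0], [0.088, 0, 0, -0.1, 0], [0.088, 0, 0, -0.1417, 0], [0.07, 0, 0.0333, -0.15, 0], [0.066, 0, 0.0833, -0.15, 0], [0.066, 0, 0.1417, -0.15, 0], [0.066, 0, 0.2, -0.15, 0], [0.066, 0, 0.25, -0.15, 0], [0.066, 0, 0.2833, -0.15, 0], [0.066, 0, 0.2833, -0.15, 0]],
  ],
)

```text
t: 23.9
eef_pos: [0.4615, -0.0755, 0.2703]
ee_rot: [-3.139, 0.001, -1.488]
force: [0.1, -0.0, -0.6]
width: 0.0659
gripper_force: 0.0
```

```bash
python3 - <<'E'
from h import *
go(.4511,.1015,.16,-2.861)
E
```

```text
shift [-0.1772 -0.004   0.1104] turn 1.373 t 23.9
```

To row units: -0.177 m / 0.6 = -0.295, -0.175 m / 0.6 = -0.2917, 1.373 rad / 3.1416 = 0.437.

Request:
creep_tool(
  plan=[
    [[0.066, -0.025, 0, 0, 0.0318], [0.066, -0.05, 0, 0, 0.0637], [0.066, -0.075, 0, 0, 0.0955], [0.066, -0.1, -0.0017, 0, 0.1273], [0.066, -0.125, -0.0017, 0.0167, 0.1592], [0.066, -0.15, -0.0017, 0.0333, 0.191], [0.066, -0.175, -0.0033, 0.05, 0.2228], [0.066, -0.2, -0.0033, 0.075, 0.2546], [0.066, -0.225, -0.005, 0.1, 0.2865], [0.066, -0.25, -0.005, 0.125, 0.3183], [0.066, -0.275, -0.0067, 0.15, 0.3501], [0.066, -0.2917, -0.0067, 0.1667, 0.382], [0.066, -0.295, -0.0067, 0.1833, 0.4138], [0.066, -0.295, -0.0067, 0.1833, 0.437], [0.066, -0.295, -0.0067, 0.1833, 0.437], [0.066, -0.295, -0.0067, 0.1833, 0.437]],
  ],
)

```text
t: 25.23
eef_pos: [0.4546, 0.102, 0.1591]
ee_rot: [-3.142, 0.001, -2.858]
force: [-0.7, 0.0, 0.4]
width: 0.0657
gripper_force: 0.0
```

```bash
python3 - <<'E'
from h import *
import cv2
from scipy.spatial.transform import Rotation as Ro
s=arm.get_state();a=arm.grab_frame("wrist")[:,:,::-1];b=arm.grab_frame("side")[150:330,200:440,::-1]
cv2.imwrite("pics/w4.png",np.vstack([a[60:330,160:480],cv2.resize(b,(320,240))]))
T=np.eye(4);T[:3,:3]=Ro.from_euler('xyz',s['ee_rot']).as_matrix();T[:3,3]=s['eef_pos']
T=T@arm.camera_params('wrist')['hand_eye'];p=arm.camera_params('wrist')
c=T[:3,:3].T@(np.array([.4511,.1015,.056])-T[:3,3])
print(s['ee_rot'],'expected',p['fx']*c[0]/c[2]+p['cx']-160,p['fy']*c[1]/c[2]+p['cy']-60)
go(.4511,.1015,.0072,-2.861)
E
```

```text
[-3.14151735e+00  6.07263378e-04 -2.85799791e+00] expected 160.86028559886591 172.90622846620613
shift [0.0035 0.0006 0.152 ] turn 0.003 t 25.3333
```

View pics/w4.png

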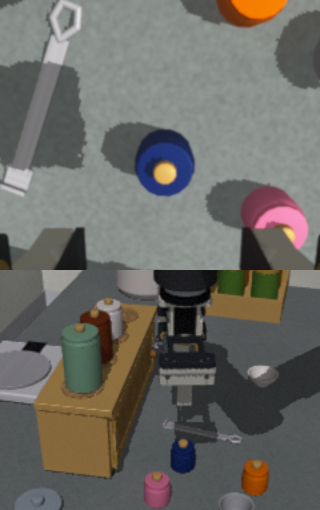

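Green, brown and white stand on their pads. The blue knob is at (165,173), and the pink jar is about 20 mm clear of the finger.

To row units: 0.151 m / 0.6 = 0.2517, 0.09 m / 0.6 = 0.15.

Request:
creep_tool(
  plan=[
    [[0.066, 0.005, 0.0017, 0.05, 0], [0.066, 0.005, 0.0017, 0.1, 0], [0.066, 0.005, 0.0017, 0.15, 0], [0.066, 0.005, 0.0017, 0.1917, 0], [0.066, 0.005, 0.0017, 0.225, 0], [0.066, 0.005, 0.0017, 0.2417, 0], [0.066, 0.005, 0.0017, 0.25, 0], [0.066, 0.005, 0.0017, 0.2517, 0], [0.066, 0.005, 0.0017, 0.2517, 0], [0.025, 0.005, 0.0017, 0.2517, 0], [0.025, 0.005, 0.0017, 0.2517, 0], [0.025, 0.005, 0.0017, 0.2517, 0], [0.025, 0.005, 0.0017, 0.2517, 0], [0.025, 0.005, 0.0017, 0.2517, 0], [0.025, 0.005, 0.0017, 0.2517, 0], [0.025, 0.005, 0.0017, 0.2517, 0]],
  ],
  grip_n=30,
)

```text
t: 26.67
eef_pos: [0.4511, 0.102, 0.0081]
ee_rot: [3.141, 0.001, -2.861]
force: [-1.7, -0.2, 6.3]
width: 0.0433
gripper_force: 30.0
```

To row units: -0.225 m / 0.6 = -0.375, -0.215 m / 0.6 = -0.3583, -0.12 rad / 3.1416 = -0.0382.

Request:
creep_tool(
  plan=[
    [[0.025, 0, 0, -0.0167, 0], [0.025, 0, 0, -0.05, 0], [0.025, 0, 0, -0.1, 0], [0.025, 0, 0, -0.1583, 0], [0.025, 0, 0, -0.2167, 0], [0.025, 0, 0, -0.275, -0.0382], [0.025, 0, 0, -0.325, -0.0764], [0.025, 0, 0, -0.3583, -0.1146], [0.025, 0, 0, -0.375, -0.1528], [0.025, 0, 0, -0.375, -0.191], [0.025, 0, 0, -0.375, -0.2228], [0.025, 0, 0, -0.375, -0.2546], [0.025, 0, 0, -0.375, -0.2865], [0.025, 0, 0, -0.375, -0.3183], [0.025, 0, 0, -0.375, -0.3501], [0.025, 0, 0, -0.375, -0.382], [0.025, 0, 0, -0.375, -0.4138], [0.025, 0, 0, -0.375, -0.4329], [0.025, 0, 0, -0.375, -0.437], [0.025, 0, 0, -0.375, -0.437]],
  ],
)

```text
t: 28.33
eef_pos: [0.4505, 0.1017, 0.2324]
ee_rot: [3.141, -0.0, -1.489]
force: [0.5, 0.1, -1.0]
width: 0.0433
gripper_force: 30.0
```

```bash
python3 -c "
from h import *
go(.6413,-.1508,.1611,-1.488)"
```

```text
shift [ 0.2672 -0.1695  0.0712] turn -0.001 t 28.3333
```

To row units: 0.267 m / 0.6 = 0.445, 0.05 m / 0.6 = 0.0833.

Request:
creep_tool(
  plan=[
    [[0.025, 0.025, 0, 0, 0], [0.025, 0.075, 0, 0, 0], [0.025, 0.1333, 0, 0, 0], [0.025, 0.1917, 0, 0, 0], [0.025, 0.25, 0, 0, 0], [0.025, 0.3083, 0, 0, 0], [0.025, 0.3583, -0.0083, 0, 0], [0.025, 0.4, -0.025, 0, 0], [0.025, 0.4333, -0.0583, 0, 0], [0.025, 0.445, -0.1083, 0, 0], [0.025, 0.445, -0.1667, 0, 0], [0.025, 0.445, -0.2167, 0, 0], [0.025, 0.445, -0.2583, 0, 0], [0.025, 0.445, -0.2783, 0, 0], [0.025, 0.445, -0.2825, 0.0167, 0], [0.025, 0.445, -0.2825, 0.05, 0], [0.025, 0.445, -0.2825, 0.0833, 0], [0.025, 0.445, -0.2825, 0.1, 0], [0.025, 0.445, -0.2825, 0.1, 0], [0.025, 0.445, -0.2825, 0.1, 0]],
  ],
)

```text
t: 30.0
eef_pos: [0.6413, -0.1504, 0.1724]
ee_rot: [3.14, -0.0, -1.488]
force: [0.7, -0.2, -0.1]
width: 0.0435
gripper_force: 30.0
```

```bash
python3 -c "
from h import *
go(.6413,-.1508,.1611,-1.488)"
```

```text
shift [0.0004 0.0001 0.0113] turn -0.0 t 30.0
```

Request:
creep_tool(
  plan=[
    [[0.025, 0, 0, 0.0067, 0], [0.025, 0, 0, 0.0117, 0], [0.025, 0, 0, 0.0133, 0], [0.025, 0, 0, 0.015, 0], [0.025, 0, 0, 0.0167, 0], [0.025, 0, 0, 0.0183, 0], [0.025, 0, 0, 0.0183, 0], [0.025, 0, 0, 0.0183, 0]],
  ],
)

```text
t: 30.67
eef_pos: [0.6418, -0.1503, 0.1616]
ee_rot: [3.142, -0.0, -1.488]
force: [-0.5, 0.3, -0.7]
width: 0.0434
gripper_force: 30.0
```

To row units: 0.001 m / 0.6 = 0.0017.

Request:
creep_tool(
  plan=[
    [[0.025, 0, 0, 0.0017, 0], [0.025, 0, 0, 0.0017, 0], [0.025, 0, 0, 0.0017, 0]],
  ],
)

```text
t: 30.92
eef_pos: [0.642, -0.1503, 0.1612]
ee_rot: [-3.141, -0.0, -1.488]
force: [-1.4, 1.2, 4.2]
width: 0.0433
gripper_force: 30.0
```

Contact felt. I'll release, rise and retreat, then check.

To row units: 0.21 m / 0.6 = 0.35, 0.2 m / 0.6 = 0.3333.

Request:
creep_tool(
  plan=[
    [[0.088, 0, 0, 0, 0], [0.088, 0, 0, 0, 0], [0.088, 0, 0, 0, 0], [0.088, 0, 0, 0, 0], [0.088, 0, 0, 0, 0], [0.088, 0, 0, -0.0167, 0], [0.088, 0, 0, -0.05, 0], [0.088, 0, 0, -0.1, 0], [0.088, 0, 0, -0.15, 0], [0.088, 0, 0.0333, -0.1667, 0], [0.088, 0, 0.0833, -0.1667, 0], [0.088, 0, 0.1417, -0.1667, 0], [0.088, 0, 0.2, -0.1667, 0], [0.088, 0, 0.25, -0.1667, 0], [0.088, 0, 0.3083, -0.1667, 0], [0.088, 0.05, 0.3333, -0.1667, 0], [0.088, 0.1, 0.35, -0.1667, 0], [0.088, 0.15, 0.35, -0.1667, 0], [0.088, 0.2, 0.35, -0.1667, 0], [0.088, 0.2, 0.35, -0.1667, 0]],
  ],
)

```text
t: 32.58
eef_pos: [0.4426, -0.2909, 0.2613]
ee_rot: [-3.141, -0.001, -1.49]
force: [-0.0, 0.2, 0.9]
width: 0.0875
gripper_force: 0.0
```

```bash
python3 - <<'E'
from h import *
import cv2
t=arm.grab_frame("top")[:,:,::-1];b=arm.grab_frame("side")[140:290,200:400,::-1]
cv2.imwrite("pics/end.png",np.vstack([cv2.resize(t[110:230,190:520],(800,291),interpolation=cv2.INTER_CUBIC),cv2.resize(b,(400,300))[:, :].repeat(2,1)[:,:800] if 0 else cv2.copyMakeBorder(cv2.resize(b,(400,300)),0,0,0,400,0)]))
p=arm.camera_params('top');T=p['T']
for X in [(.6187,.118,.263),(.6268,.029,.245),(.6342,-.0608,.227),(.6413,-.1508,.209)]:
    c=T[:3,:3].T@(np.array(X)-T[:3,3]);u=p['fx']*c[0]/c[2]+p['cx'];v=p['fy']*c[1]/c[2]+p['cy'];print((u-190)*800/330,(v-110)*291/120)
E
```

```text
188.62175018862285 143.820117746652
326.97634062762285 134.0357859033011
460.92715280696444 125.66488604878084
589.8601801575504 118.05647562035165
```

View pics/end.png

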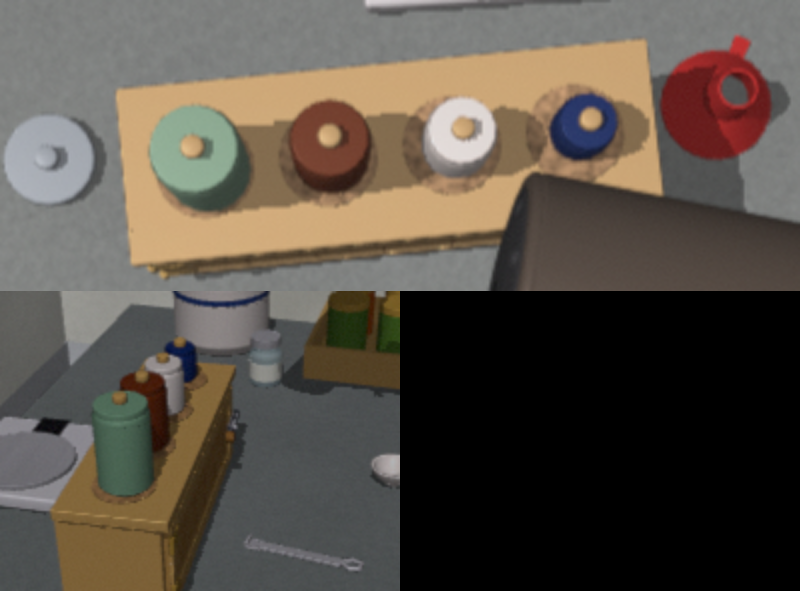

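The final view shows all four jars upright. Their knobs are at (192,146), (330,134), (462,127) and (591,119) in the crop, within about 2–3 mm of the pad-centre predictions. The funnel and disc are where they were.

```bash
python3 -c "
from station import arm
print(arm.job_done())"
```

```text
the job is handed in; nothing more can be done
None
```

I handed the job in at about 33 s: counted from the funnel end, the blue, white, brown and green jars stand upright on their pads, each within about 3 mm of centre in the last picture, and the funnel and press disc look unmoved; the hand-in call returned no verdict.

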